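# Set a bench dog and press its soft cap home

## Robot

A 6-joint arm with a two-finger parallel gripper is mounted at the origin on the work surface. World frame = base frame: x ahead of the robot, y to its left, z up, the work surface at z = 0. Lengths are in m, angles in rad, forces in N, time in s.
With the tool pointing down it reaches from about 0.325 to 0.9 m from the base axis. Payload 3.5 kg.
Tool frame: the origin (TCP) lies at the very end of the fingers, on their centre line; the grasp point (between the pads) lies 19 mm behind it; x points along the fingers, z is the direction in which the jaws open and shut, and the axes are right-handed (so a half turn about x gives the same grasp; the last joint's range is limited). The gripper opens to 85 mm and grips with 20 to 120 N. Pads are 22 mm wide; open, the fingers measure 114 mm over their backs; the gripper's body (76 mm by 85 mm) begins 54 mm behind the grasp point. The pads swing forward as they close: fully open they stand 13 mm farther back than shut.
Start: joints at [-1.378, 0.276, -0.026, 1.268, 0, 1.467], TCP at [0.182, -0.598, 0.203] pointing down, gripper open.
Joint ranges: [-3.12, 3.12], [-0.85, 1.88], [-1.08, 1.24], [-1.95, 2.15], [-1.57, 1.53], [-3.14, 3.14]. Speed limits (rad/s): [2.57, 2.57, 3.14, 3.14, 3.14, 3.14].

## Interface

Orientations are given as a rotation vector (axis times angle).
In Python, from plant import bot gives the robot as it stands.
- The arm moves only by the tool arm_command, never from a script. Its arguments are lists of equal length, an entry for each row: "linear": the shift along the tool's x, y, z in cm, a list of three; "rot": the turn, a rotation vector about the tool's x, y, z in degrees, a list of three; "claw": the closure in counts, from 0 (fully open) to 255 (shut). A call has 1 to 20 rows; each row is the pose to reach, as a shift and turn from the pose commanded when the call began, along the tool's axes at that moment; what a row does not reach only later rows make up. A row lasts 1/8 s, in which the tool goes at most 62.5 mm and 10.7 degrees, less where a joint would pass 70% of its speed; a pose out of reach is approached as far as the arm can. A call with a gripper value outside its range is refused whole. The fingers move at their own pace and stop on an object; "squeeze" is the grip in N (left out, the last holds). Time passes only in rows, so rows that repeat a pose let the fingers close. It gives the time, the measured TCP pose, the force and the opening at its end, in the units of the state.
- bot.state(): the state, without advancing time (a new reading comes with each control period).
- bot.read_camera(name): name is "side" or "top" or "wrist"; returns the picture (420x560x3 uint8, red, green, blue); there is no depth.
- bot.camera_info(name): a dict with "fovy" (degrees; the focal length in pixels is half the picture's height over the tangent of half this angle, whatever the lens; pixels are square), "cx", "cy" (the principal point, pixels), "R" (3x3) and "t" (3): a world point X has camera coordinates R X + t; the wrist camera has in their place "mount" (4x4, takes a point from camera to tool coordinates, whose origin is the TCP and whose axes are the tool frame's). Camera axes: x right, y down, z forward; pixel columns grow to the right and rows downward; lengths in m; the calibration is good to about 2 mm. A picture is of the moment at which its call begins: read the wrist's pose just before it. camera_info takes no time and is no camera call.
- bot.close_job(): hands the job in, once; it reports no verdict.
Trained networks look in the newest picture that a camera, given by its name, has taken for a name from the list of things; names that differ only in an ending like _2 or _b are one class to them, and where a whole thing is asked for, a point or a joint stands for the part that bears it (a point fixed in the world has none). Each returns a list of dicts, best first, with "score" (0 to 1); they miss things now and then, are a little off and sometimes report something else, mostly with a low value. They report only what shows in the picture. A call takes as long as a camera call.
- bot.search_frame(target, camera): "extent" ([centre column, centre row, width, height] in pixels, round what is visible of it).
- bot.trace(target, camera): "pixels" (420x560 bool, what is visible of it) and "extent" ([centre column, centre row, width, height] in pixels, round what is visible of it).
The state is a dict: "time": time; "qpos": joint angles; "joint_velocities": joint speeds; "tau": joint torques, N m; "ee_pos": TCP position; "eef_rot": TCP orientation; "force": force on the tool from outside, world axes, zero at the start; "torque": the same for the moment, N m; "opening": opening from 0.0 (shut) to 1.0 (fully open).
Only numpy, scipy, OpenCV 4.12 (cv2) and the standard library are available. Lean on these libraries where they do the work, as an engineer would, in place of code of your own. Each camera call takes 0.05 s, during which the arm holds its last target.

## Task

Stand the loose aluminium bench dog upright in the empty hole of the clamping board with its collar fully down on the board, then put the loose black cap over its head and press it straight down until it clicks and sits fully home. Do not let go at the end: finish with the gripper still on the cap, pressing it down firmly with about a kilogram's weight. Leave the three dogs that already wear their caps, and the screwdriver, where they are.

Things in the scene. Friction and masses are not known exactly. Their poses are not given: they have to be found in the camera images.
- board: square birch plywood clamping board, 190 x 190 mm, 36 mm thick, fixed flat on the bench at any angle. Origin at the centre of its underside, x and y along its edges, z up. Four round through holes, 21 mm wide with a 2 mm chamfer, at +-48 mm in its x and y; the one at (-48, -48) mm is empty, the others hold capped dogs
- board_hole (a point): centre of the mouth of the empty hole, level with the board's top face (36 mm above the bench)
- dog: loose bench dog, turned aluminium, 56 mm tall, about 120 g, at first upright on the open bench. Origin at the centre of its foot, z up its axis. Stem 19 mm diameter to 30 mm (3 mm foot chamfer); collar 34 mm diameter, 30 to 36 mm; neck 16 mm diameter to 44 mm; the head above has its widest part, a 23 mm diameter bead, at 47 to 50 mm: grip it there, fingertips above the collar
- dog_collar (a point): point on the dog's axis at the underside of its collar, 30 mm above its foot; when the dog is home this meets the hole's mouth
- dog_top (a point): centre of the dog's flat top, 56 mm above its foot; the top is 15 mm wide and widens as a cone down to the 23 mm bead 6 mm below
- cap: loose soft cap, black plastic, a round cup 34.4 mm in outer diameter, 23.5 mm tall, about 40 g, at first on the open bench, open side down. Origin at the centre of its open lower rim, z up through the closed top. Cavity 29.6 mm wide with eight spring tongues; their hooks, 7 mm above the rim, leave 18.4 mm between them. The rigid outer wall can be gripped hard without hindering the tongues
- cap_roof (a point): centre of the cap's inner roof, 18.5 mm above its rim; meets dog_top when home. The hooks first touch the dog's cone about 10 mm above home; the push rises to roughly 10 N at 7 mm above home, then falls to almost nothing at about 4 mm as the hooks pass the bead (the click); from there the cap drops easily onto its hard stop at home
- cap_top (a point): centre of the cap's outer top face, 23.5 mm above its rim. With dog and cap home the rim is 1.5 mm above the collar (7.5 mm above the board) and this point 31 mm above the board
- capped_dog1: another dog, already capped, standing in its hole at (48, -48) mm on the board; the cap's top is 31 mm above the board, 34.4 mm wide. Origin at its foot, 30 mm below the board's top. Leave it alone
- capped_dog2: the same, in the hole at (48, 48) mm
- capped_dog3: the same, in the hole at (-48, 48) mm
- screwdriver: screwdriver with red handle, 200 mm long, lying on the bench roughly along the world's y axis; its x axis points to the tip. Leave it alone

How it is judged:
By the outcome, as a careful person would: the job done as asked, in the order asked, and still so for the second after the job is handed in, while the arm keeps its last pose, push and grip.
It also fails if it takes over 72 s, if anything falls off the work surface, if the arm or the gripper's body presses on something with over 40 N, if the wrist force passes 120 N, or if a joint passes its speed limit or range.

## Working session

There is one attempt and no reset: what is moved stays moved. The work goes in short steps, Python scripts to look and compute and a tool call to move; the robot and the scene stay as the last step left them, time stands still between calls to the robot, and variables do not carry over. Pictures are saved under pics/ and viewed, and the job is handed in when it is done.

Besides the shell and the picture viewer there is one more tool, called by a JSON object that holds its "name" and its "arguments". arm_command: Moves the arm, as the interface text tells. Its arguments: {"type":"object","properties":{"linear":{"type":"array","items":{"type":"array","items":{"type":"number"}}},"rot":{"type":"array","items":{"type":"array","items":{"type":"number"}}},"claw":{"type":"array","items":{"type":"number"}},"squeeze":{"type":"number"}},"required":["linear","rot","claw"]}

```bash
mkdir -p pics; ls; cat > h.py <<'E'
import numpy as np,cv2
from plant import bot
from scipy.spatial.transform import Rotation as Ro
def snap(c,n):
    im=bot.read_camera(c); cv2.imwrite(f'pics/{n}.png',im[:,:,::-1]); return im
def cam(c,st=None):
    i=bot.camera_info(c); f=210/np.tan(np.radians(i['fovy'])/2)
    if 'R' in i: R=np.array(i['R']);t=np.array(i['t'])
    else:
        st=st or bot.state(); M=np.array(i['mount']); T=np.eye(4);T[:3,:3]=Ro.from_rotvec(st['eef_rot']).as_matrix();T[:3,3]=st['ee_pos']
        W=np.linalg.inv(T@M);R=W[:3,:3];t=W[:3,3]
    return f,i['cx'],i['cy'],R,t
def ray(C,u,v,z):
    f,cx,cy,R,t=C; o=-R.T@t; d=R.T@np.array([(u-cx)/f,(v-cy)/f,1]); return o+d*(z-o[2])/d[2]
def proj(C,X):
    f,cx,cy,R,t=C; p=R@np.array(X)+t; return np.array([f*p[0]/p[2]+cx,f*p[1]/p[2]+cy])
E
python3 - <<'E'
from h import *
print(bot.state())
for c in('top','side','wrist'):
    i=bot.camera_info(c);print(c,i)
    im=snap(c,c+'0')
    for n in('dog','cap','board','capped_dog1','screwdriver','board_hole'):
        try: print(c,n,[(np.round(r['extent'],1).tolist(),round(r['score'],2)) for r in bot.search_frame(n,c)][:5])
        except Exception as e: print(n,e)
E
```

```text
pics
{'time': 0.0, 'qpos': array([-1.37842458e+00,  2.77134022e-01, -2.78959768e-02,  1.26800787e+00,
        1.10683204e-05,  1.46742219e+00]), 'joint_velocities': array([-1.17655822e-03,  1.10456746e-03,  8.51731915e-04,  4.46479499e-04,
       -2.10973328e-05,  3.93722304e-04]), 'tau': array([-1.18831736e-03, -4.45513809e+01,  2.95198560e+01,  1.64988858e-02,
       -1.43617131e-04,  1.40728295e-05]), 'ee_pos': array([ 0.18200437, -0.59702411,  0.20205203]), 'eef_rot': array([ 0.99013183,  1.33640566, -0.9876047 ]), 'force': array([ 1.0732734 ,  0.196098  , -0.71985811]), 'torque': array([ 0.03356061, -0.00250568, -0.02227032]), 'opening': 1.0032713042049148}
top {'fovy': 42.463033210365744, 'cx': 287.302069569204, 'cy': 212.53843075526842, 'R': array([[ 0.01803719, -0.99942671, -0.0286514 ],
       [-0.99306623, -0.01457834, -0.11664877],
       [ 0.11616421,  0.03055676, -0.99275987]]), 't': array([-0.04284567,  0.57638081,  1.15793528])}
top dog [([410.5, 249.0, 15.8, 15.2], 0.6)]
top cap [([314.9, 251.8, 15.9, 14.3], 0.48)]
top board [([216.2, 220.8, 123.8, 114.1], 0.75), ([31
[... 834 characters left out ...]
, 32.9], 0.65)]
side screwdriver [([235.9, 151.2, 89.4, 23.0], 0.64)]
side board_hole [([261.5, 312.6, 165.0, 168.3], 0.97), ([329.9, 208.1, 18.9, 21.1], 0.57)]
wrist {'fovy': 59.24353902997784, 'cx': 280.27607975032527, 'cy': 207.83877486891274, 'mount': array([[-1.78660115e-04, -3.23556437e-01,  9.46208857e-01,
        -1.70889584e-01],
       [-1.30357636e-04, -9.46208856e-01, -3.23556461e-01,
         8.35443211e-02],
       [ 9.99999976e-01, -1.81152184e-04,  1.26871731e-04,
         1.18557543e-03],
       [ 0.00000000e+00,  0.00000000e+00,  0.00000000e+00,
         1.00000000e+00]])}
wrist dog []
wrist cap []
wrist board []
wrist capped_dog1 []
wrist screwdriver []
wrist board_hole []
```

View pics.

View pics/top0.png

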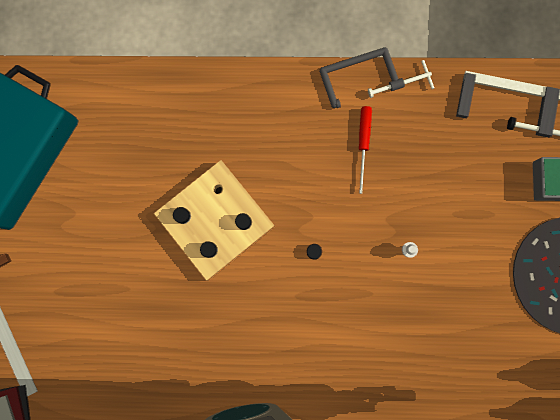

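View pics/side0.png

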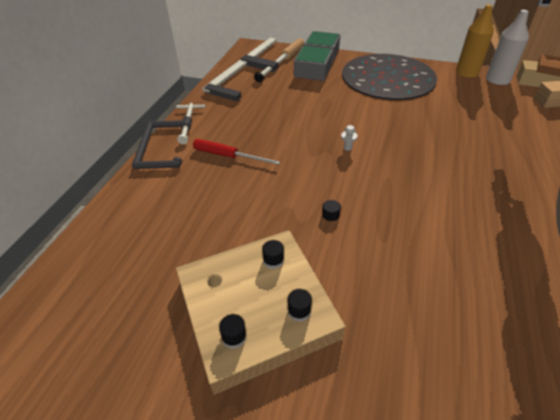

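```bash
python3 - <<'E'
from h import *
T=cam('top');S=cam('side')
# consistency: dog, cap, triangulate
def tri(ut,us):
    A=[];b=[]
    for C,(u,v) in((T,ut),(S,us)):
        f,cx,cy,R,t=C
        for row,k in((0,(u-cx)/f),(1,(v-cy)/f)):
            A.append(R[row]-k*R[2]);b.append(k*t[2]-t[row])
    x,r,_,_=np.linalg.lstsq(np.array(A),np.array(b),rcond=None);return x.round(4)
print('dog',tri((410.5,249),(350.8,138)))
print('cap',tri((314.9,251.8),(334.1,211.1)))
for a,b in(((209.3,246.5),(301.1,302.8)),((182.9,215.6),(234.6,330.6)),((242.6,222.4),(274.2,254.2))): print('cd',tri(a,b),ray(T,*a,.055).round(4),ray(S,*b,.055).round(4))
print(bot.state()['time'])
E
```

```text
dog [ 0.4984 -0.3047  0.023 ]
cap [ 0.4901 -0.0961  0.0035]
cd [0.4941 0.1335 0.0476] [0.4983 0.1328 0.055 ] [0.4885 0.1374 0.055 ]
cd [0.5652 0.1955 0.0422] [0.5644 0.1928 0.055 ] [0.5608 0.2012 0.055 ]
cd [0.5518 0.063  0.0479] [0.5515 0.0623 0.055 ] [0.5495 0.0681 0.055 ]
1.05
```

```bash
cat >> h.py <<'E'
def plan(target,yaw=None,st=None):
    """target TCP world, jaw dir angle yaw deg(tool z); tool x down. prints cm shift & rotvec deg in tool frame"""
    st=st or bot.state(); R=Ro.from_rotvec(st['eef_rot']); M=R.as_matrix()
    d=M.T@(np.array(target)-st['ee_pos'])*100
    a=np.radians(yaw) if yaw is not None else np.arctan2(M[1,2],M[0,2])
    z=np.array([np.cos(a),np.sin(a),0]); x=np.array([0,0,-1.]); D=np.c_[x,np.cross(z,x),z]
    r=np.degrees((R.inv()*Ro.from_matrix(D)).as_rotvec())
    print('lin',d.round(2),'rot',r.round(2),'yaw',round(np.degrees(a),1)); return d,r
E
python3 - <<'E'
from h import *
st=bot.state();M=Ro.from_rotvec(st['eef_rot']).as_matrix();print(M.round(3))
T=cam('top');S=cam('side')
print('hole',ray(T,218,189,.036).round(4),ray(S,215,281,.036).round(4))
for y in(None,0,45,90,): plan([.498,-.305,.12],y)
E
```

```text
[[ 0.     0.957  0.291]
 [-0.     0.291 -0.957]
 [-1.    -0.     0.   ]]
hole [0.627  0.1212 0.036 ] [0.6242 0.1268 0.036 ]
lin [  8.32  38.75 -18.81] rot [-0.  0.  0.] yaw -73.1
lin [  8.32  38.75 -18.81] rot [-73.05   0.     0.  ] yaw 0.0
lin [  8.32  38.75 -18.81] rot [-118.05    0.      0.  ] yaw 45.0
lin [  8.32  38.75 -18.81] rot [-163.05   -0.      0.  ] yaw 90.0
```

{"name": "arm_command", "arguments": {"linear": [[8.3, 38.7, -18.8], [8.3, 38.7, -18.8], [8.3, 38.7, -18.8], [8.3, 38.7, -18.8], [8.3, 38.7, -18.8], [8.3, 38.7, -18.8], [8.3, 38.7, -18.8], [8.3, 38.7, -18.8], [8.3, 38.7, -18.8], [8.3, 38.7, -18.8]], "rot": [[0, 0, 0], [0, 0, 0], [0, 0, 0], [0, 0, 0], [0, 0, 0], [0, 0, 0], [0, 0, 0], [0, 0, 0], [0, 0, 0], [0, 0, 0]], "claw": [0, 0, 0, 0, 0, 0, 0, 0, 0, 0]}}

```text
time: 2.3
ee_pos: [0.497, -0.3064, 0.1207]
eef_rot: [0.99, 1.333, -0.99]
force: [-0.6, 0.0, -0.8]
opening: 0.996
```

```bash
python3 - <<'E'
from h import *
st=bot.state();print(st['time'],st['qpos'],st['ee_pos'])
im=snap('wrist','w1');C=cam('wrist',st)
print([(np.round(r['extent'],1).tolist(),round(r['score'],2)) for r in bot.search_frame('dog','wrist')])
print([(np.round(r['extent'],1).tolist(),round(r['score'],2)) for r in bot.trace('dog_top','wrist')])
e=st['ee_pos'];print('tcp proj to z=.056',proj(C,[e[0],e[1],.056]),'expected dog',proj(C,[.498,-.305,.056]),proj(C,[.498,-.305,.033]))
E
```

```text
2.3 [-6.63066245e-01  2.59248768e-01 -2.29592868e-01  1.08127464e+00
 -3.13075168e-04  2.18457392e+00] [ 0.49696917 -0.30643307  0.12066511]
[([273.1, 196.2, 49.5, 45.7], 0.78)]
[([270.9, 196.0, 46.5, 47.0], 0.73), ([15.4, 118.3, 30.9, 49.2], 0.31)]
tcp proj to z=.056 [278.40780073 212.04549319] expected dog [276.81562134 210.08992173] [277.06464549 199.77956883]
```

View pics/w1.png

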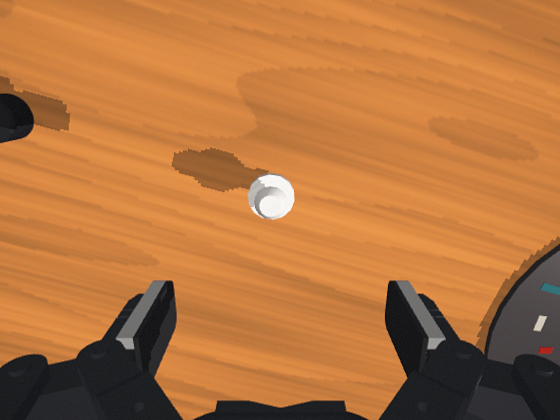

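```bash
python3 - <<'E'
from h import *
C=cam('wrist')
print(ray(C,271,203.5,.056).round(4),ray(C,272,196.5,.036).round(4))
p=ray(C,271,203,.056); plan([p[0],p[1],.10],-5)
E
```

```text
[ 0.5013 -0.2999  0.056 ] [ 0.5002 -0.3005  0.036 ]
lin [ 2.06  0.65 -0.5 ] rot [-6.818e+01  4.000e-02  1.000e-02] yaw -5.0
```

{"name": "arm_command", "arguments": {"linear": [[2, 0.6, -0.5], [2, 0.6, -0.5], [2, 0.6, -0.5], [2, 0.6, -0.5], [2, 0.6, -0.5], [2, 0.6, -0.5], [2, 0.6, -0.5], [2, 0.6, -0.5]], "rot": [[-10, 0, 0], [-20, 0, 0], [-30, 0, 0], [-40, 0, 0], [-50, 0, 0], [-60, 0, 0], [-68, 0, 0], [-68, 0, 0]], "claw": [0, 0, 0, 0, 0, 0, 0, 0]}}

```text
time: 3.45
ee_pos: [0.5015, -0.2994, 0.1004]
eef_rot: [0.071, 1.569, -0.072]
force: [-0.6, 0.2, 0.3]
opening: 0.998
```

```bash
python3 - <<'E'
from h import *
st=bot.state();print(st['time'],st['qpos'],st['ee_pos'])
im=snap('wrist','w2');C=cam('wrist',st)
print([(np.round(r['extent'],1).tolist(),round(r['score'],2)) for r in bot.search_frame('dog','wrist')])
e=st['ee_pos'];print('tcp proj',proj(C,[e[0],e[1],.056]),proj(C,[e[0],e[1],.036]))
E
```

```text
3.45 [-6.48925714e-01  2.77199886e-01 -2.52159474e-01  1.04108523e+00
 -5.41908508e-05  1.01301059e+00] [ 0.50145464 -0.29942485  0.10043403]
[([277.2, 210.2, 52.6, 48.7], 0.98)]
tcp proj [279.32767754 221.00361332] [279.38743096 210.40536887]
```

View pics/w2.png

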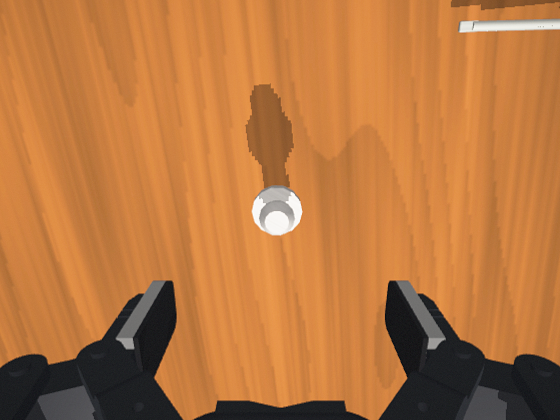

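{"name": "arm_command", "arguments": {"linear": [[2, 0, -0.2], [4, 0, -0.2], [6.2, 0, -0.2], [6.2, 0, -0.2], [6.2, 0, -0.2], [6.2, 0, -0.2], [6.2, 0, -0.2], [6.2, 0, -0.2], [6.2, 0, -0.2], [6.2, 0, -0.2], [6.2, 0, -0.2], [6.2, 0, -0.2]], "rot": [[0, 0, 0], [0, 0, 0], [0, 0, 0], [0, 0, 0], [0, 0, 0], [0, 0, 0], [0, 0, 0], [0, 0, 0], [0, 0, 0], [0, 0, 0], [0, 0, 0], [0, 0, 0]], "claw": [0, 0, 0, 0, 100, 160, 180, 255, 255, 255, 255, 255], "squeeze": 60}}

```text
time: 5.05
ee_pos: [0.4998, -0.2985, 0.0381]
eef_rot: [0.069, 1.57, -0.069]
force: [1.4, 0.9, 0.3]
opening: 0.002
```

```bash
python3 - <<'E'
from h import *
st=bot.state();print(st['time'],st['ee_pos'],st['force'],st['opening']*85)
im=snap('wrist','w3');C=cam('wrist',st); snap('side','s3')
e=st['ee_pos'];print('tcp proj',proj(C,[e[0],e[1],.056]),proj(C,[e[0],e[1],.036]))
E
```

```text
5.05 [ 0.49981718 -0.2984637   0.03814979] [1.3650776  0.85901928 0.2745058 ] 0.1769355007434765
tcp proj [279.04966531 268.97967765] [279.17145878 250.34258864]
```

View pics/w3.png

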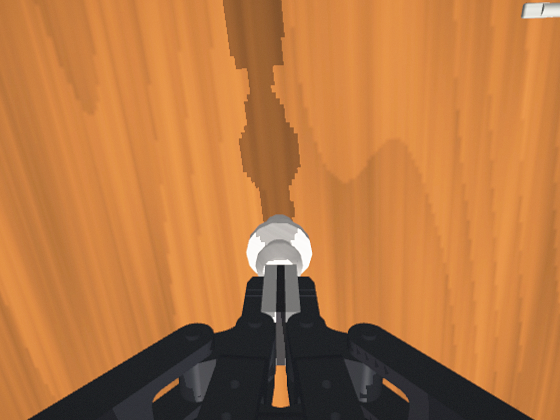

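```bash
python3 - <<'E'
from h import *
st=bot.state()
C=cam('wrist',st);M=Ro.from_rotvec(st['eef_rot']).as_matrix()
for y in(-.011,0,.011):
  for x in(0,-.01,-.02): print(y,x,proj(C,st['ee_pos']+M@np.array([x,y,0])).round(1))
im=cv2.imread('pics/s3.png')[90:190,290:420];cv2.imwrite('pics/s3c.png',cv2.resize(im,None,fx=6,fy=6,interpolation=2))
im=cv2.imread('pics/w3.png')[200:340,200:360];cv2.imwrite('pics/w3c.png',cv2.resize(im,None,fx=4,fy=4,interpolation=2))
E
```

```text
-0.011 0 [279.2 271.4]
-0.011 -0.01 [279.1 281.2]
-0.011 -0.02 [279.1 292.1]
0 0 [279.2 252.2]
0 -0.01 [279.1 261.2]
0 -0.02 [279.  271.2]
0.011 0 [279.1 232.2]
0.011 -0.01 [279.1 240.4]
0.011 -0.02 [279.  249.4]
```

View pics/s3c.png

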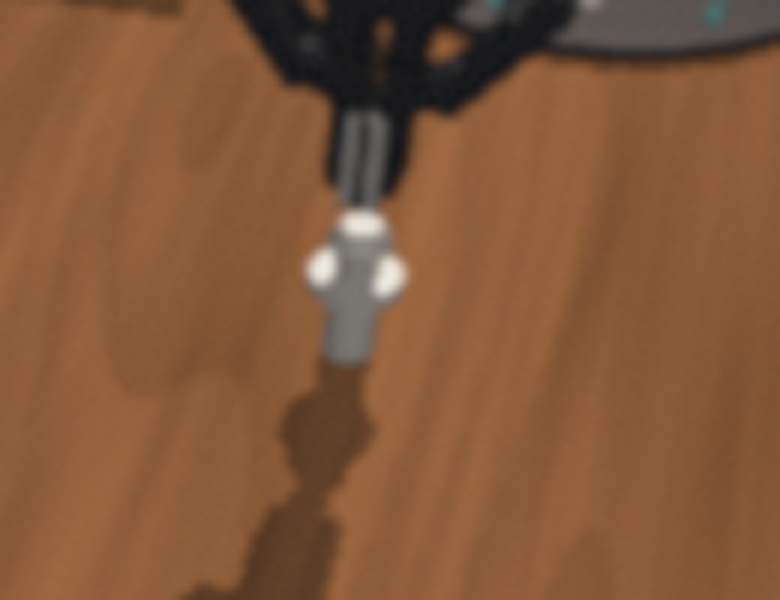

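View pics/w3c.png

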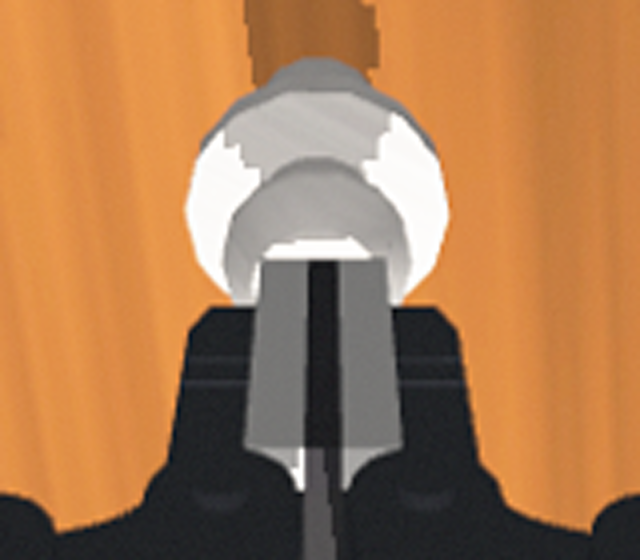

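```bash
python3 - <<'E'
from h import *
st=bot.state()
S=cam('side');M=Ro.from_rotvec(st['eef_rot']).as_matrix()
for x in(0,-.01,-.02,-.035,-.05): print(x,[proj(S,st['ee_pos']+M@np.array([x,y,0])).round(1).tolist() for y in(-.011,0,.011)])
print('dog top',proj(S,[.4998,-.2985,.056]),'foot',proj(S,[.4998,-.2985,.0]),'collar',proj(S,[.4998,-.2985,.036]))
print(proj(S,[.4998,-.305,.056]))
snap('top','t3')
im=cv2.imread('pics/t3.png')[200:300,350:470];cv2.imwrite('pics/t3c.png',cv2.resize(im,None,fx=5,fy=5,interpolation=2))
T=cam('top')
print('top: tcp',[proj(T,st['ee_pos']+M@np.array([x,0,0])).round(1).tolist() for x in(0,-.05)],'dogtop',proj(T,[.4998,-.2985,.056]))
E
```

```text
0 [[350.2, 130.7], [348.8, 133.4], [347.5, 136.2]]
-0.01 [[350.7, 126.8], [349.3, 129.5], [347.9, 132.3]]
-0.02 [[351.2, 122.8], [349.8, 125.6], [348.4, 128.4]]
-0.035 [[351.9, 116.8], [350.5, 119.5], [349.1, 122.3]]
-0.05 [[352.7, 110.5], [351.3, 113.2], [349.9, 116.0]]
dog top [349.71400638 126.43738992] foot [347.12571917 147.77218233] collar [348.76238055 134.28147289]
[350.25946846 124.75937051]
top: tcp [[409.1, 249.5], [413.8, 248.3]] dogtop [410.73182056 249.09667483]
```

View pics/t3c.png

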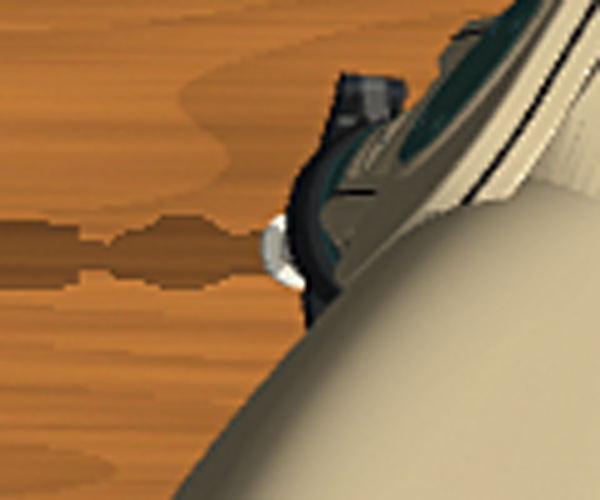

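{"name": "arm_command", "arguments": {"linear": [[0.3, 0, 0], [0.5, 0, 0], [0.5, 0, 0]], "rot": [[0, 0, 0], [0, 0, 0], [0, 0, 0]], "claw": [255, 255, 255]}}

```text
time: 5.58
ee_pos: [0.4996, -0.2983, 0.0328]
eef_rot: [0.07, 1.57, -0.069]
force: [1.3, -0.3, 0.7]
opening: -0.002
```

{"name": "arm_command", "arguments": {"linear": [[0.1, 0, 0], [0.2, 0, 0], [0.2, 0, 0]], "rot": [[0, 0, 0], [0, 0, 0], [0, 0, 0]], "claw": [255, 255, 255]}}

```text
time: 5.95
ee_pos: [0.4998, -0.2985, 0.0311]
eef_rot: [0.069, 1.57, -0.069]
force: [-0.0, 0.4, -0.7]
opening: -0.0
```

```bash
python3 - <<'E'
from h import *
snap('wrist','w4');snap('side','s4')
a=cv2.imread('pics/w4.png')[180:340,180:380]
b=cv2.imread('pics/s4.png')[90:190,290:420]
cv2.imwrite('pics/c4.png',np.hstack([cv2.resize(a,(400,320)),cv2.resize(b,(400,320))]))
E
```

```text
(no output)
```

View pics/c4.png

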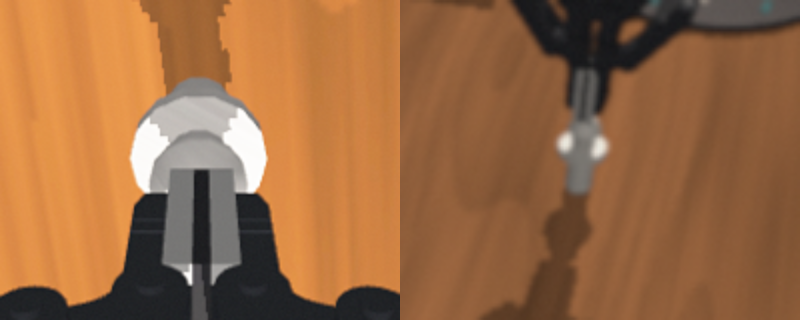

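{"name": "arm_command", "arguments": {"linear": [[0.1, 0, 0], [0.2, 0, 0], [0.2, 0, 0]], "rot": [[0, 0, 0], [0, 0, 0], [0, 0, 0]], "claw": [255, 255, 255]}}

```text
time: 6.42
ee_pos: [0.4998, -0.2984, 0.0291]
eef_rot: [0.069, 1.57, -0.069]
force: [0.6, -0.6, -0.2]
opening: -0.003
```

{"name": "arm_command", "arguments": {"linear": [[0.1, 0, 0], [0.2, 0, 0], [0.2, 0, 0]], "rot": [[0, 0, 0], [0, 0, 0], [0, 0, 0]], "claw": [255, 255, 255]}}

```text
time: 6.8
ee_pos: [0.5004, -0.2989, 0.0279]
eef_rot: [0.069, 1.569, -0.07]
force: [0.3, 0.0, 5.1]
opening: -0.002
```

{"name": "arm_command", "arguments": {"linear": [[-0.5, 0, 0], [-0.5, 0, 0], [-0.5, 0, 0], [-0.5, 0, 0], [-0.5, 0, 0], [-0.5, 0, 0], [0.3, 0, 0], [1.1, 0, 0], [1.7, 0, 0], [1.7, 0, 0], [1.7, 0, 0], [1.7, 0, 0]], "rot": [[0, 0, 0], [0, 0, 0], [0, 0, 0], [0, 0, 0], [0, 0, 0], [0, 0, 0], [0, 0, 0], [0, 0, 0], [0, 0, 0], [0, 0, 0], [0, 0, 0], [0, 0, 0]], "claw": [100, 100, 100, 100, 100, 100, 100, 100, 100, 100, 100, 100]}}

```text
time: 8.3
ee_pos: [0.5001, -0.2987, 0.0105]
eef_rot: [0.069, 1.569, -0.07]
force: [0.1, 0.5, -0.2]
opening: 0.612
```

```bash
python3 - <<'E'
from h import *
snap('wrist','w5');snap('side','s5')
a=cv2.imread('pics/w5.png')[180:340,180:380]
b=cv2.imread('pics/s5.png')[90:190,290:420]
cv2.imwrite('pics/c5.png',np.hstack([cv2.resize(a,(400,320)),cv2.resize(b,(400,320))]))
E
```

```text
(no output)
```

View pics/c5.png

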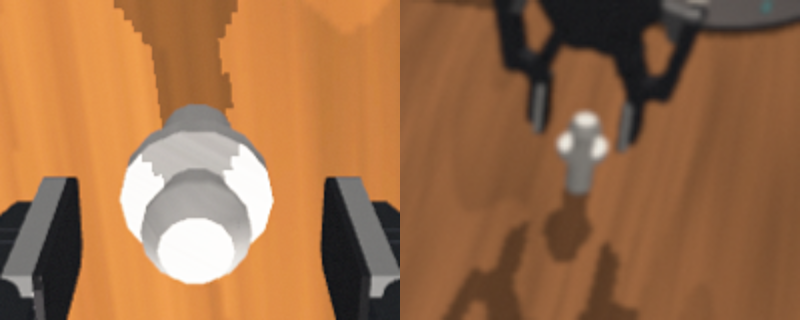

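```bash
python3 - <<'E'
from h import *
st=bot.state();C=cam('wrist',st);e=st['ee_pos']
print(proj(C,[e[0],e[1],.056]),ray(C,278,305,.056)-e,proj(C,[e[0],e[1],.036]))
E
```

```text
[278.90796276 302.7107752 ] [-0.00045034 -0.00101073  0.04545121] [279.03478965 277.20996518]
```

{"name": "arm_command", "arguments": {"linear": [[0, 0, 0], [0, 0, 0], [0, 0, 0], [0, 0, 0], [0, 0, 0], [0, 0, 0], [0, 0, 0]], "rot": [[0, 0, 0], [0, 0, 0], [0, 0, 0], [0, 0, 0], [0, 0, 0], [0, 0, 0], [0, 0, 0]], "claw": [160, 200, 255, 255, 255, 255, 255], "squeeze": 60}}

```text
time: 9.28
ee_pos: [0.5001, -0.2987, 0.0106]
eef_rot: [0.069, 1.569, -0.07]
force: [-0.2, 0.4, 5.4]
opening: 0.222
```

```bash
python3 - <<'E'
from h import *
st=bot.state();C=cam('wrist',st);e=st['ee_pos'];print(st['opening']*85,st['force'])
snap('wrist','w6');snap('side','s6')
a=cv2.imread('pics/w6.png')[180:340,180:380]
b=cv2.imread('pics/s6.png')[90:190,290:420]
cv2.imwrite('pics/c6.png',np.hstack([cv2.resize(a,(400,320)),cv2.resize(b,(400,320))]))
E
```

```text
18.89777222242617 [-0.2257337   0.40594316  5.39223534]
```

View pics/c6.png

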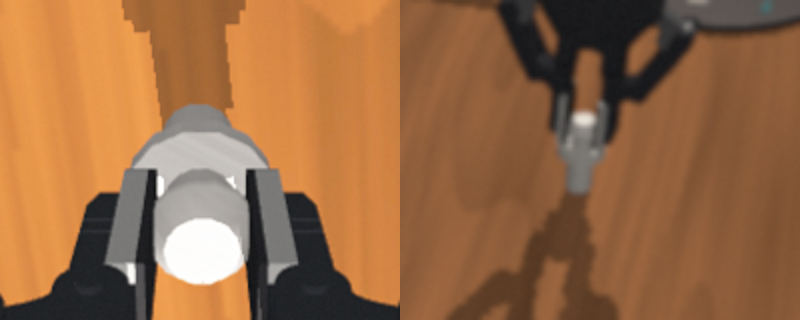

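```bash
python3 - <<'E'
from h import *
plan([.626,.123,.110],None)
E
```

```text
lin [-9.96 43.11  8.83] rot [-0.    0.03  0.02] yaw -5.1
```

{"name": "arm_command", "arguments": {"linear": [[-0.5, 0, 0], [-1.5, 0, 0], [-3, 0, 0], [-5, 0, 0], [-5, 0, 0]], "rot": [[0, 0, 0], [0, 0, 0], [0, 0, 0], [0, 0, 0], [0, 0, 0]], "claw": [255, 255, 255, 255, 255]}}

```text
time: 10.0
ee_pos: [0.5017, -0.2999, 0.0628]
eef_rot: [0.067, 1.565, -0.071]
force: [-0.6, -0.2, -1.7]
opening: 0.226
```

```bash
python3 - <<'E'
from h import *
st=bot.state();C=cam('wrist',st);e=st['ee_pos'];print(st['opening']*85,st['force'])
plan([.626,.123,.110],None)
snap('wrist','w7');snap('side','s7')
a=cv2.imread('pics/w7.png')[180:340,180:380]
b=cv2.imread('pics/s7.png')[60:160,290:420]
cv2.imwrite('pics/c7.png',np.hstack([cv2.resize(a,(400,320)),cv2.resize(b,(400,320))]))
E
```

```text
19.2414675653386 [-0.5571531  -0.21661116 -1.6534959 ]
lin [-4.8  43.21  8.68] rot [-0.    0.25  0.16] yaw -5.0
```

View pics/c7.png

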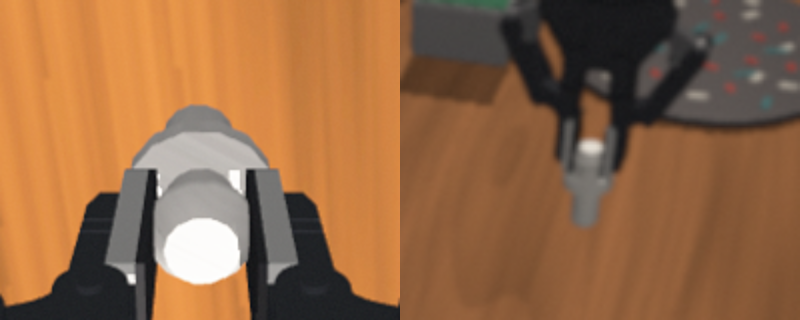

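{"name": "arm_command", "arguments": {"linear": [[-4.8, 5, 1], [-4.8, 43.2, 8.7], [-4.8, 43.2, 8.7], [-4.8, 43.2, 8.7], [-4.8, 43.2, 8.7], [-4.8, 43.2, 8.7], [-4.8, 43.2, 8.7], [-4.8, 43.2, 8.7], [-4.8, 43.2, 8.7], [-4.8, 43.2, 8.7], [-4.8, 43.2, 8.7], [-4.8, 43.2, 8.7]], "rot": [[0, 0, 0], [0, 0, 0], [0, 0, 0], [0, 0, 0], [0, 0, 0], [0, 0, 0], [0, 0, 0], [0, 0, 0], [0, 0, 0], [0, 0, 0], [0, 0, 0], [0, 0, 0]], "claw": [255, 255, 255, 255, 255, 255, 255, 255, 255, 255, 255, 255]}}

```text
time: 11.6
ee_pos: [0.6244, 0.1229, 0.1083]
eef_rot: [0.071, 1.57, -0.071]
force: [-0.4, -0.1, -0.9]
opening: 0.225
```

```bash
python3 - <<'E'
from h import *
st=bot.state();C=cam('wrist',st);e=st['ee_pos'];print(st['time'],st['qpos'],e,st['opening'])
snap('wrist','w8');snap('side','s8')
print('tcp at hole z',proj(C,[e[0],e[1],.036]))
E
```

```text
11.6 [ 9.28357130e-02  3.57406311e-01 -1.22511567e-01  1.09104935e+00
 -9.18123958e-05  1.75362257e+00] [0.62439753 0.122883   0.10827238] 0.22505527664611205
tcp at hole z [279.45509984 206.68722526]
```

View pics/w8.png

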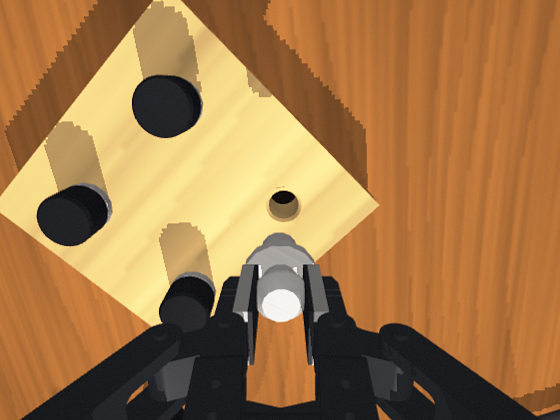

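View pics/s8.png

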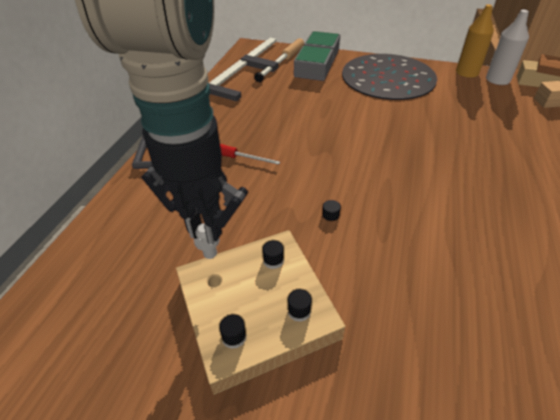

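```bash
python3 - <<'E'
from h import *
st=bot.state();C=cam('wrist',st);M=Ro.from_rotvec(st['eef_rot']).as_matrix();e=st['ee_pos']
a=cv2.imread('pics/w8.png')[180:330,220:345];a=cv2.resize(a,None,fx=4,fy=4,interpolation=2)
def circ(P,r,col):
    pts=[]
    for k in np.linspace(0,2*np.pi,60): pts.append((proj(C,np.array(P)+[r*np.cos(k),r*np.sin(k),0])-[220,180]+.5)*4-.5)
    cv2.polylines(a,[np.int32(np.round(pts))],True,col,1)
def dc(h): return e+M@np.array([.0106-h,0,0])
circ(dc(.003),.0095,(255,0,0));circ(dc(.030),.017,(255,0,0));circ(dc(.036),.017,(255,0,0));circ(dc(.056),.0075,(255,0,0))
h=ray(C,284.5,206,.036);print('hole',h);circ(h,.0125,(0,0,255));circ(h-[0,0,.002],.0105,(0,160,0))
cv2.imwrite('pics/c8.png',a)
E
```

```text
hole [0.62809652 0.12351176 0.036     ]
```

View pics/c8.png

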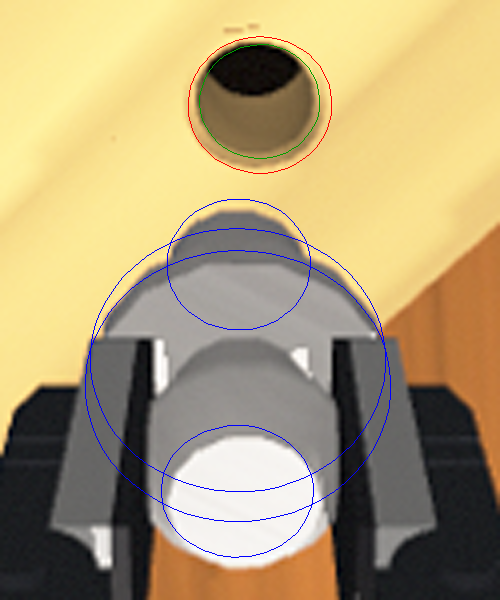

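```bash
python3 - <<'E'
from h import *
st=bot.state();C=cam('wrist',st);M=Ro.from_rotvec(st['eef_rot']).as_matrix();e=st['ee_pos']
h=ray(C,284.0,205.2,.036); d=ray(C,280.6,304.8,e[2]-.0106+.056)
pf=proj(C,e+M@np.array([.0106-.003,0,0])); f=ray(C,pf[0]+.8,pf[1]+2.5,e[2]-.0106+.003)
print('hole',h,'dogtop-e',(d-e).round(4),'foot-e',(f-e).round(4))
for q in(d,f): print('shift tool cm',(M.T@(h-q)*100).round(2))
# cross-check from side camera
S=cam('side');print('side: tcp foot',proj(S,e+M@np.array([.0106,0,0])),'hole',proj(S,h))
b=cv2.imread('pics/s8.png')[210:310,160:260];cv2.imwrite('pics/c8s.png',cv2.resize(b,None,fx=6,fy=6,interpolation=2))
E
```

```text
hole [0.62780093 0.1241268  0.036     ] dogtop-e [ 0.0006 -0.0011  0.0454] foot-e [ 0.0003 -0.0015 -0.0076]
shift tool cm [11.78  0.21  0.25]
shift tool cm [6.48 0.25 0.27]
side: tcp foot [209.7714686  253.58825231] hole [213.4859735  278.99443594]
```

View pics/c8s.png

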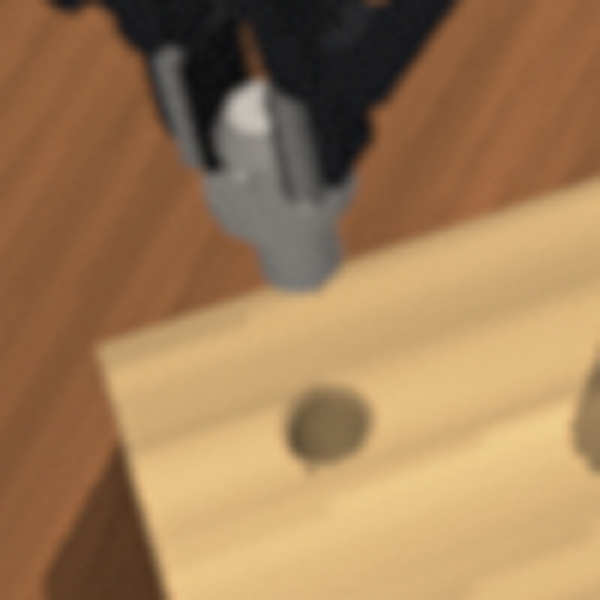

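{"name": "arm_command", "arguments": {"linear": [[1, 0.2, 0.2], [3, 0.2, 0.2], [5, 0.2, 0.2], [5, 0.2, 0.2], [5, 0.2, 0.2]], "rot": [[0, 0, 0], [0, 0, 0], [0, 0, 0], [0, 0, 0], [0, 0, 0]], "claw": [255, 255, 255, 255, 255]}}

```text
time: 12.32
ee_pos: [0.627, 0.1261, 0.0585]
eef_rot: [0.069, 1.569, -0.069]
force: [0.2, 0.6, -0.6]
opening: 0.224
```

```bash
python3 - <<'E'
from h import *
st=bot.state();C=cam('wrist',st);M=Ro.from_rotvec(st['eef_rot']).as_matrix();e=st['ee_pos'];print(st['time'],e,st['force'])
snap('wrist','w9');snap('side','s9')
print('hole - dog axis (mm, tool)',M.T@(np.array([.6278,.1241,.036])-e-M@np.array([0,-.0013,.0005]))*1000)
h=np.array([.6278,.1241,.036])
a=cv2.imread('pics/w9.png')[170:320,210:350];a=cv2.resize(a,None,fx=4,fy=4,interpolation=2)
pts=[(proj(C,h+[.0125*np.cos(k),.0125*np.sin(k),0])-[210,170]+.5)*4-.5 for k in np.linspace(0,6.283,60)]
cv2.polylines(a,[np.int32(np.round(pts))],True,(0,0,255),1)
p=e+M@np.array([.0106-.003,-.0013,.0005])
pts=[(proj(C,p+[.0095*np.cos(k),.0095*np.sin(k),0])-[210,170]+.5)*4-.5 for k in np.linspace(0,6.283,60)]
cv2.polylines(a,[np.int32(np.round(pts))],True,(255,0,0),1)
b=cv2.imread('pics/s9.png')[230:310,180:260]
cv2.imwrite('pics/c9.png',np.hstack([cv2.resize(a,(430,460)),cv2.resize(b,(370,460))]))
E
```

```text
12.325 [0.62704962 0.12606821 0.05846517] [ 0.15455891  0.56949156 -0.60918584]
hole - dog axis (mm, tool) [22.46535941 -0.59640336  0.41218952]
```

View pics/c9.png

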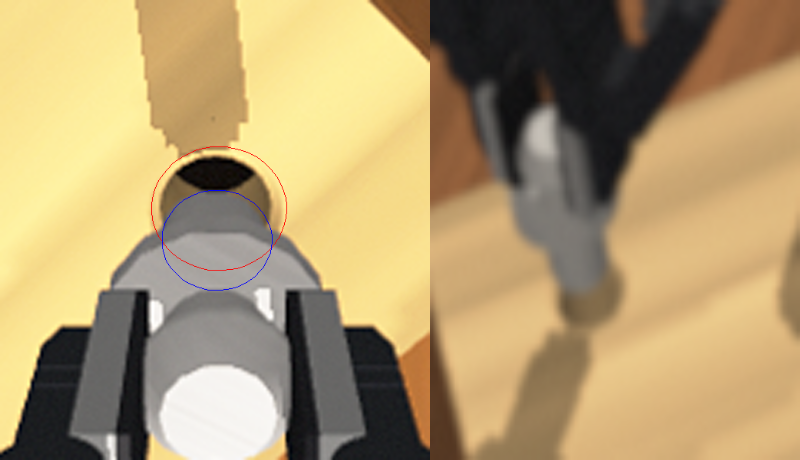

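{"name": "arm_command", "arguments": {"linear": [[0.7, 0, 0], [1.4, 0, 0], [2, 0, 0], [2, 0, 0]], "rot": [[0, 0, 0], [0, 0, 0], [0, 0, 0], [0, 0, 0]], "claw": [255, 255, 255, 255]}}

```text
time: 12.92
ee_pos: [0.6264, 0.1258, 0.0374]
eef_rot: [0.069, 1.571, -0.07]
force: [0.6, -0.3, -0.1]
opening: 0.225
```

{"name": "arm_command", "arguments": {"linear": [[0.6, 0, 0], [1.2, 0, 0], [1.8, 0, 0], [1.8, 0, 0]], "rot": [[0, 0, 0], [0, 0, 0], [0, 0, 0], [0, 0, 0]], "claw": [255, 255, 255, 255]}}

```text
time: 13.42
ee_pos: [0.6264, 0.1259, 0.0195]
eef_rot: [0.069, 1.57, -0.07]
force: [0.2, -0.6, -1.0]
opening: 0.221
```

{"name": "arm_command", "arguments": {"linear": [[0.2, 0, 0], [0.4, 0, 0], [0.4, 0, 0], [0.4, 0, 0]], "rot": [[0, 0, 0], [0, 0, 0], [0, 0, 0], [0, 0, 0]], "claw": [255, 255, 255, 255]}}

```text
time: 13.92
ee_pos: [0.6268, 0.126, 0.0168]
eef_rot: [0.069, 1.569, -0.069]
force: [-3.0, -1.7, 3.9]
opening: 0.225
```

```bash
python3 - <<'E'
from h import *
snap('wrist','w10');snap('side','s10')
a=cv2.imread('pics/w10.png')[170:330,200:360]
b=cv2.imread('pics/s10.png')[230:310,180:260]
cv2.imwrite('pics/c10.png',np.hstack([cv2.resize(a,(400,400)),cv2.resize(b,(400,400))]))
E
```

```text
(no output)
```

View pics/c10.png

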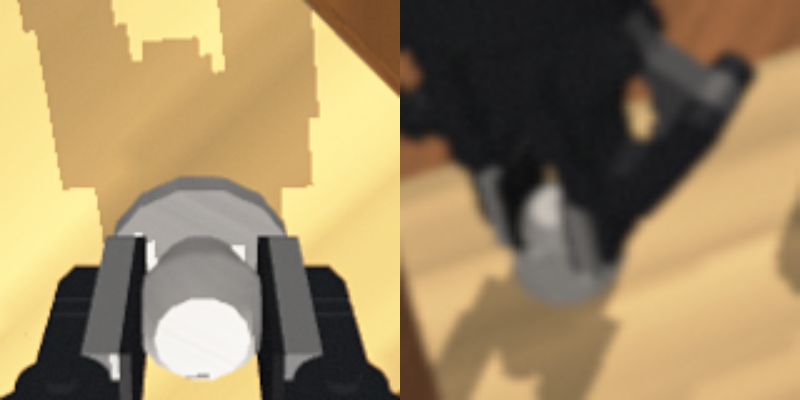

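{"name": "arm_command", "arguments": {"linear": [[0.2, 0, 0], [0.2, 0, 0], [0, 0, 0], [0, 0, 0], [0, 0, 0], [0, 0, 0], [-2, 0, 0], [-6, 0, 0], [-9, 0, 0], [-9, 0, 0], [-9, 0, 0]], "rot": [[0, 0, 0], [0, 0, 0], [0, 0, 0], [0, 0, 0], [0, 0, 0], [0, 0, 0], [0, 0, 0], [0, 0, 0], [0, 0, 0], [0, 0, 0], [0, 0, 0]], "claw": [255, 255, 200, 140, 100, 100, 100, 100, 80, 60, 60]}}

```text
time: 15.4
ee_pos: [0.6267, 0.126, 0.1065]
eef_rot: [0.069, 1.569, -0.069]
force: [-0.0, 0.4, -0.2]
opening: 0.766
```

```bash
python3 - <<'E'
from h import *
st=bot.state();C=cam('wrist',st);e=st['ee_pos'];print(st['time'],e,st['opening'])
im=snap('wrist','w11');snap('side','s11')
print('axis proj top/collar/board',proj(C,[e[0],e[1],.062]),proj(C,[e[0],e[1],.042]),proj(C,[e[0],e[1],.036]))
a=cv2.imread('pics/w11.png')[150:300,205:355]
b=cv2.imread('pics/s11.png')[230:310,180:260]
cv2.imwrite('pics/c11.png',np.hstack([cv2.resize(a,(450,450),interpolation=2),cv2.resize(b,(350,450))]))
E
```

```text
15.4 [0.62665752 0.12597719 0.10654936] 0.7658872245503289
axis proj top/collar/board [279.32853919 220.95333878] [279.38588363 210.37165539] [279.40142802 207.50327252]
```

View pics/c11.png

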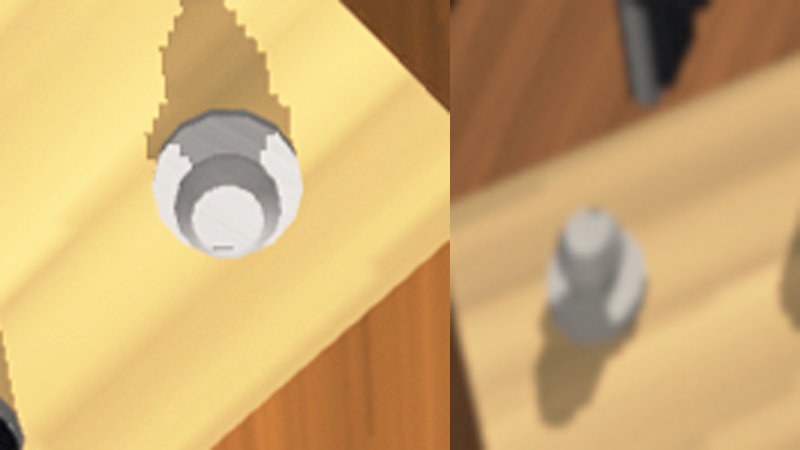

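```bash
python3 - <<'E'
from h import *
st=bot.state();C=cam('wrist',st)
g=cv2.cvtColor(cv2.imread('pics/w11.png'),cv2.COLOR_BGR2GRAY)
m=(cv2.resize(g[205:240,262:300],None,fx=1,fy=1)>205).astype(np.uint8)
n,l,s,c=cv2.connectedComponentsWithStats(m);k=1+np.argmax(s[1:,4]);print(s[k],c[k]+[262,205])
x,y,w,h=s[k,:4];u,v=262+x+(w-1)/2,205+y+(h-1)/2
print(u,v,ray(C,u,v,.062), ray(C,*(c[k]+[262,205]),.062), 'w mm',w*(C[3]@[.627,.125,.062]+C[4])[2]/C[0]*1000)
plan([.490,-.096,.12],None)
E
```

```text
[  0   0  38  35 737] [279.03799186 224.43419267]
280.5 222.0 [0.6262269  0.12565162 0.062     ] [0.62517846 0.12411588 0.062     ] w mm 23.596409873167442
lin [ -1.46 -23.3  -11.56] rot [ 0.   -0.13  0.02] yaw -5.1
```

{"name": "arm_command", "arguments": {"linear": [[-1.4, -22.9, -11.2], [-1.4, -22.9, -11.2], [-1.4, -22.9, -11.2], [-1.4, -22.9, -11.2], [-1.4, -22.9, -11.2], [-1.4, -22.9, -11.2], [-1.4, -22.9, -11.2], [-1.4, -22.9, -11.2]], "rot": [[0, 0, 0], [0, 0, 0], [0, 0, 0], [0, 0, 0], [0, 0, 0], [0, 0, 0], [0, 0, 0], [0, 0, 0]], "claw": [60, 60, 60, 60, 60, 60, 60, 60]}}

```text
time: 16.5
ee_pos: [0.4955, -0.0912, 0.1199]
eef_rot: [0.068, 1.57, -0.067]
force: [-0.1, 0.5, 0.2]
opening: 0.766
```

```bash
python3 - <<'E'
from h import *
st=bot.state();C=cam('wrist',st);e=st['ee_pos'];print(st['time'],e,st['opening'])
im=snap('wrist','w12')
print([(np.round(r['extent'],1).tolist(),round(r['score'],2)) for r in bot.search_frame('cap','wrist')])
print('axis proj top/rim',proj(C,[e[0],e[1],.0235]),proj(C,[e[0],e[1],0]))
E
```

```text
16.5 [ 0.4955061  -0.0912021   0.11992944] 0.7659237809800712
[([275.0, 192.4, 41.6, 50.2], 0.65)]
axis proj top/rim [279.54984446 196.49089354] [279.60852769 188.02430851]
```

View pics/w12.png

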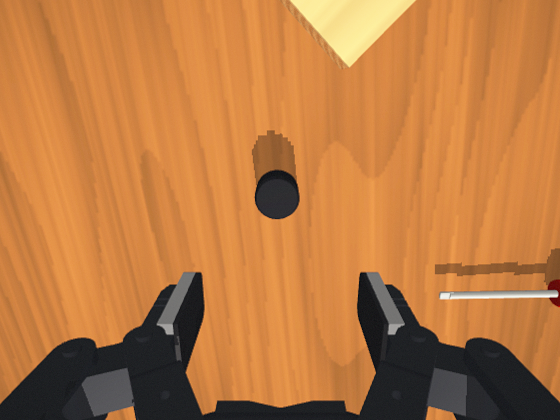

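{"name": "arm_command", "arguments": {"linear": [[5, 0, -0.3], [10, 0, -0.3], [12, 0, -0.3], [13.4, 0, -0.3], [14.2, 0, -0.3], [14.2, 0, -0.3]], "rot": [[0, 0, 0], [0, 0, 0], [0, 0, 0], [0, 0, 0], [0, 0, 0], [0, 0, 0]], "claw": [60, 60, 60, 70, 100, 100]}}

```text
time: 17.35
ee_pos: [0.4924, -0.092, -0.0217]
eef_rot: [0.069, 1.569, -0.069]
force: [-0.7, 0.7, -0.1]
opening: 0.61
```

```bash
python3 - <<'E'
from h import *
st=bot.state();C=cam('wrist',st);e=st['ee_pos'];print(st['time'],e,st['opening'],st['force'])
im=snap('wrist','w13');snap('side','s13')
print('axis proj top/rim',proj(C,[e[0],e[1],.0235]),proj(C,[e[0],e[1],0]))
a=cv2.imread('pics/w13.png')[180:420,160:400]
b=cv2.imread('pics/s13.png')[150:250,280:380]
cv2.imwrite('pics/c13.png',np.hstack([cv2.resize(a,(400,400)),cv2.resize(b,(400,400))]))
E
```

```text
17.35 [ 0.49240304 -0.09198024 -0.02165593] 0.6096108236760149 [-0.65297574  0.73042139 -0.13557579]
axis proj top/rim [278.88562013 302.25537979] [279.04580341 273.00630817]
```

View pics/c13.png

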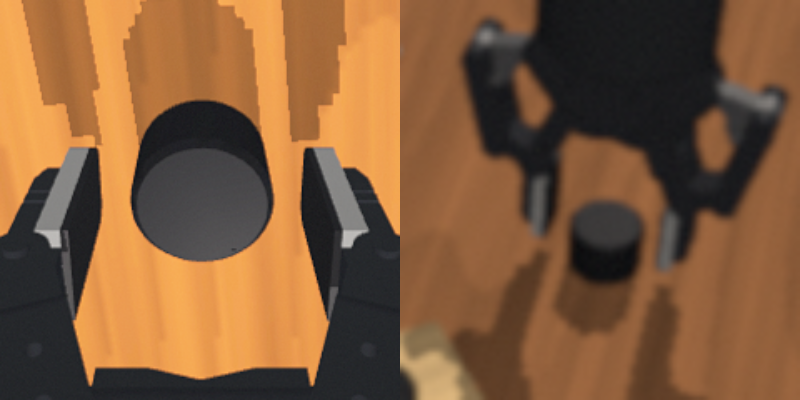

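{"name": "arm_command", "arguments": {"linear": [[0, 0, 0], [0, 0, 0], [0, 0, 0], [0, 0, 0], [0, 0, 0], [0, 0, 0], [0, 0, 0]], "rot": [[0, 0, 0], [0, 0, 0], [0, 0, 0], [0, 0, 0], [0, 0, 0], [0, 0, 0], [0, 0, 0]], "claw": [130, 160, 255, 255, 255, 255, 255], "squeeze": 100}}

```text
time: 18.32
ee_pos: [0.4928, -0.0923, -0.0204]
eef_rot: [0.069, 1.568, -0.07]
force: [-1.7, 1.0, 6.4]
opening: 0.371
```

```bash
python3 - <<'E'
from h import *
st=bot.state();C=cam('wrist',st);e=st['ee_pos'];print(st['time'],e,st['opening'],st['force'])
im=snap('wrist','w14');snap('side','s14')
a=cv2.imread('pics/w14.png')[180:420,160:400]
b=cv2.imread('pics/s14.png')[150:250,280:380]
cv2.imwrite('pics/c14.png',np.hstack([cv2.resize(a,(400,400)),cv2.resize(b,(400,400))]))
E
```

```text
18.325 [ 0.49283544 -0.09228197 -0.0203917 ] 0.3709916014008342 [-1.7485683   0.99173054  6.41357875]
```

View pics/c14.png

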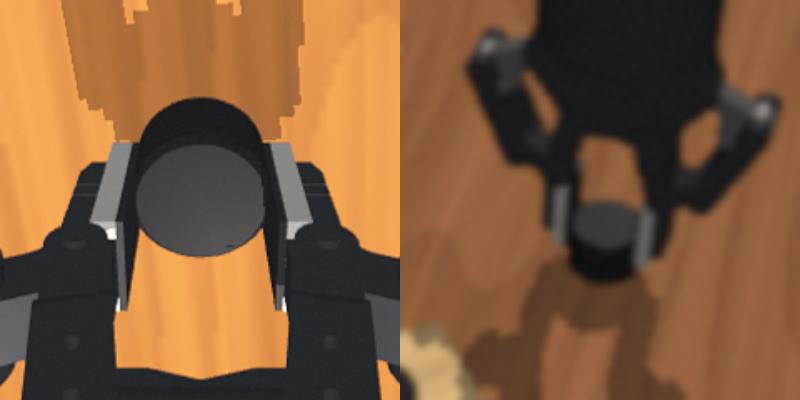

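```bash
python3 - <<'E'
from h import *
st=bot.state();C=cam('wrist',st);e=st['ee_pos'];M=Ro.from_rotvec(st['eef_rot']).as_matrix()
c=ray(C,280.6,300,.0235);print('cap offset tool mm',M.T@(c-e)*1000)
plan([.6277,.1243,.085],None)
E
```

```text
cap offset tool mm [-43.91877936   0.22485431   0.69220032]
lin [-10.53  22.76  11.55] rot [-0.    0.09  0.02] yaw -5.1
```

{"name": "arm_command", "arguments": {"linear": [[-0.6, 0, 0], [-2, 0, 0], [-5, 0, 0], [-10, 0, 0], [-10, 0, 0]], "rot": [[0, 0, 0], [0, 0, 0], [0, 0, 0], [0, 0, 0], [0, 0, 0]], "claw": [255, 255, 255, 255, 255]}}

```text
time: 19.05
ee_pos: [0.4964, -0.0934, 0.0833]
eef_rot: [0.067, 1.56, -0.071]
force: [0.4, 0.1, -1.2]
opening: 0.363
```

```bash
python3 - <<'E'
from h import *
st=bot.state();print(st['ee_pos'],st['opening'],st['force'])
plan([.6270,.1250,.085],None)
snap('wrist','w15')
a=cv2.imread('pics/w15.png')[180:420,160:400];cv2.imwrite('pics/c15.png',cv2.resize(a,(480,480)))
E
```

```text
[ 0.49644132 -0.09341067  0.08332633] 0.3625885803175238 [ 0.4287797   0.09555497 -1.18352753]
lin [-0.11 22.91 11.08] rot [-0.    0.58  0.13] yaw -5.0
```

View pics/c15.png

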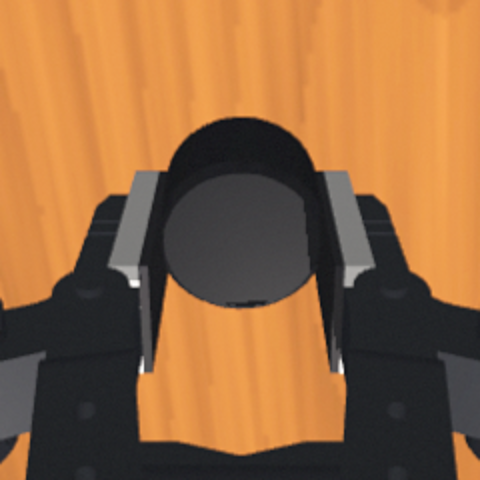

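{"name": "arm_command", "arguments": {"linear": [[0, 5, 2.5], [0, 22.9, 11.2], [0, 22.9, 11.2], [0, 22.9, 11.2], [0, 22.9, 11.2], [0, 22.9, 11.2], [0, 22.9, 11.2], [0, 22.9, 11.2], [0, 22.9, 11.2], [0, 22.9, 11.2]], "rot": [[0, 0, 0], [0, 0, 0], [0, 0, 0], [0, 0, 0], [0, 0, 0], [0, 0, 0], [0, 0, 0], [0, 0, 0], [0, 0, 0], [0, 0, 0]], "claw": [255, 255, 255, 255, 255, 255, 255, 255, 255, 255]}}

```text
time: 20.35
ee_pos: [0.6236, 0.1256, 0.0784]
eef_rot: [0.07, 1.57, -0.07]
force: [1.1, -0.4, 0.2]
opening: 0.361
```

```bash
python3 - <<'E'
from h import *
st=bot.state();print(st['time'],st['ee_pos'],st['opening'],st['force'])
C=cam('wrist',st);M=Ro.from_rotvec(st['eef_rot']).as_matrix();e=st['ee_pos']
plan([.6270,.1241,.0450],None)
snap('wrist','w16');snap('side','s16')
a=cv2.imread('pics/w16.png')
def circ(P,r,col):
    pts=[proj(C,np.array(P)+[r*np.cos(k),r*np.sin(k),0]) for k in np.linspace(0,6.283,60)]
    cv2.polylines(a,[np.int32(np.round(pts))],True,col,1)
for z,r in((.036,.017),(.042,.017),(.062,.0075)): circ([.6277,.1243,z],r,(0,0,255))
for x in(-.0204,-.0439): circ(e+M@np.array([x,.0002,.0007]),.0172,(255,0,0))
a=a[100:340,160:400]
b=cv2.imread('pics/s16.png')[190:310,160:280]
cv2.imwrite('pics/c16.png',np.hstack([cv2.resize(a,(400,400)),cv2.resize(b,(400,400))]))
E
```

```text
20.35 [0.62363774 0.12564659 0.07841161] 0.3614968848576412 [ 1.07934298 -0.35812754  0.24721929]
lin [ 3.34 -0.12  0.35] rot [-0.    0.01  0.  ] yaw -5.1
```

View pics/c16.png

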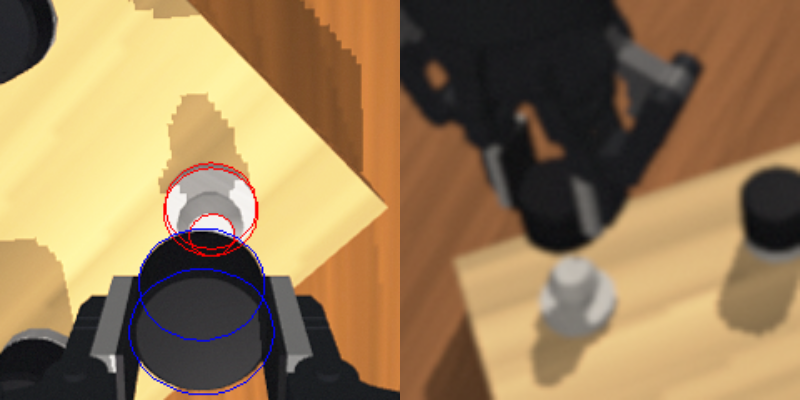

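{"name": "arm_command", "arguments": {"linear": [[0, -0.1, 0.35], [1, -0.1, 0.35], [2.3, -0.1, 0.35], [2.3, -0.1, 0.35], [2.3, -0.1, 0.35]], "rot": [[0, 0, 0], [0, 0, 0], [0, 0, 0], [0, 0, 0], [0, 0, 0]], "claw": [255, 255, 255, 255, 255]}}

```text
time: 21.08
ee_pos: [0.6268, 0.1249, 0.0548]
eef_rot: [0.069, 1.57, -0.069]
force: [0.2, 0.3, 0.3]
opening: 0.364
```

```bash
python3 - <<'E'
from h import *
st=bot.state();print(st['time'],st['ee_pos'],st['opening'],st['force'])
C=cam('wrist',st);M=Ro.from_rotvec(st['eef_rot']).as_matrix();e=st['ee_pos']
plan([.6270,.1241,.0450],None)
snap('wrist','w17');snap('side','s17')
a=cv2.imread('pics/w17.png')
def circ(P,r,col):
    pts=[proj(C,np.array(P)+[r*np.cos(k),r*np.sin(k),0]) for k in np.linspace(0,6.283,60)]
    cv2.polylines(a,[np.int32(np.round(pts))],True,col,1)
for z,r in((.036,.017),(.042,.017),(.062,.0075)): circ([.6277,.1243,z],r,(0,0,255))
for x in(-.0204,-.0439): circ(e+M@np.array([x,.0002,.0007]),.0172,(255,0,0))
a=a[150:340,185:375]
S=cam('side');b=cv2.imread('pics/s17.png')
b=b[210:290,170:250]
cv2.imwrite('pics/c17.png',np.hstack([cv2.resize(a,(400,400),interpolation=2),cv2.resize(b,(400,400),interpolation=2)]))
E
```

```text
21.075 [0.6268475  0.12494747 0.05475482] 0.36449081833766267 [0.15912526 0.29704614 0.25035803]
lin [ 0.98 -0.08  0.02] rot [ 0.   -0.04  0.01] yaw -5.0
```

View pics/c17.png

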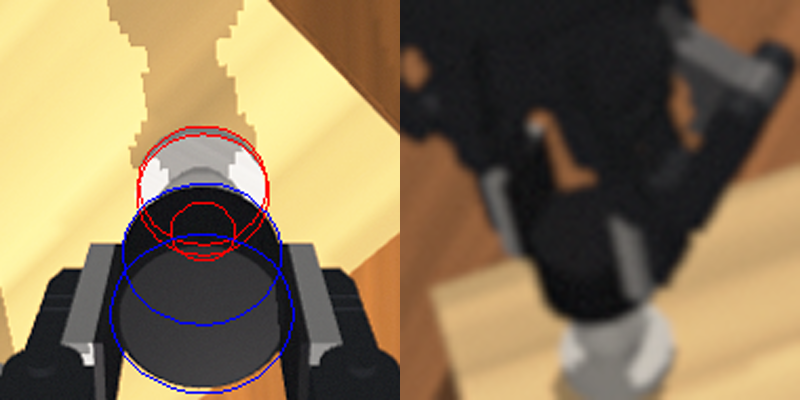

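{"name": "arm_command", "arguments": {"linear": [[0.6, -0.1, 0], [1.3, -0.1, 0], [2, -0.1, 0], [2, -0.1, 0]], "rot": [[0, 0, 0], [0, 0, 0], [0, 0, 0], [0, 0, 0]], "claw": [255, 255, 255, 255]}}

```text
time: 21.68
ee_pos: [0.6263, 0.124, 0.0342]
eef_rot: [0.069, 1.571, -0.069]
force: [0.3, 0.2, 0.2]
opening: 0.362
```

{"name": "arm_command", "arguments": {"linear": [[0.2, 0, 0], [0.4, 0, 0], [0.4, 0, 0], [0.4, 0, 0]], "rot": [[0, 0, 0], [0, 0, 0], [0, 0, 0], [0, 0, 0]], "claw": [255, 255, 255, 255]}}

```text
time: 22.18
ee_pos: [0.627, 0.1245, 0.0316]
eef_rot: [0.07, 1.57, -0.068]
force: [-1.4, 3.5, 2.5]
opening: 0.363
```

{"name": "arm_command", "arguments": {"linear": [[0, 0.1, -0.03], [0.3, 0.1, -0.03], [0.3, 0.1, -0.03], [0.3, 0.1, -0.03]], "rot": [[0, 0, 0], [0, 0, 0], [0, 0, 0], [0, 0, 0]], "claw": [255, 255, 255, 255]}}

```text
time: 22.68
ee_pos: [0.6279, 0.1244, 0.0288]
eef_rot: [0.069, 1.568, -0.07]
force: [-0.9, -0.3, 6.6]
opening: 0.36
```

{"name": "arm_command", "arguments": {"linear": [[0.2, 0, 0], [0.4, 0, 0], [0.4, 0, 0], [0.4, 0, 0]], "rot": [[0, 0, 0], [0, 0, 0], [0, 0, 0], [0, 0, 0]], "claw": [255, 255, 255, 255]}}

```text
time: 23.18
ee_pos: [0.626, 0.1248, 0.0233]
eef_rot: [0.069, 1.571, -0.07]
force: [-0.4, -0.1, -2.3]
opening: 0.365
```

{"name": "arm_command", "arguments": {"linear": [[0.1, 0, 0], [0.2, 0, 0], [0.2, 0, 0], [0.2, 0, 0]], "rot": [[0, 0, 0], [0, 0, 0], [0, 0, 0], [0, 0, 0]], "claw": [255, 255, 255, 255]}}

```text
time: 23.68
ee_pos: [0.6262, 0.1249, 0.0231]
eef_rot: [0.069, 1.571, -0.069]
force: [-3.2, 0.1, 7.5]
opening: 0.366
```

{"name": "arm_command", "arguments": {"linear": [[0.05, 0, -0.04], [0.05, 0, -0.04], [0.05, 0, -0.04], [0.05, 0, -0.04]], "rot": [[0, 0, 0], [0, 0, 0], [0, 0, 0], [0, 0, 0]], "claw": [255, 255, 255, 255]}}

```text
time: 24.18
ee_pos: [0.6262, 0.1249, 0.0231]
eef_rot: [0.069, 1.57, -0.069]
force: [-3.9, -1.0, 6.9]
opening: 0.366
```

```bash
python3 - <<'E'
from h import *
for i in range(4):
    st=bot.state();print(st['time'],st['ee_pos'],st['opening'],st['force'])
    snap(('wrist','side')[i%2],f'z{i}')
a=cv2.imread('pics/z2.png')[150:390,160:400]
b=cv2.imread('pics/z3.png')[190:350,150:310]
cv2.imwrite('pics/cz.png',np.hstack([cv2.resize(a,(400,400)),cv2.resize(b,(400,400))]))
E
```

```text
24.175 [0.62622763 0.12488307 0.02313322] 0.36556215502099343 [-3.90063379 -0.9896352   6.92284623]
24.225 [0.62623765 0.12487992 0.02310887] 0.3670416149885924 [-3.30774631 -0.16575679  8.11009048]
24.275 [0.62621963 0.12487225 0.023092  ] 0.36344349954924865 [-3.22144599 -0.47773859  8.30367709]
24.325 [0.62623951 0.12490021 0.02312617] 0.3660724842721623 [-3.43966192 -1.34010095  7.15768108]
```

View pics/cz.png

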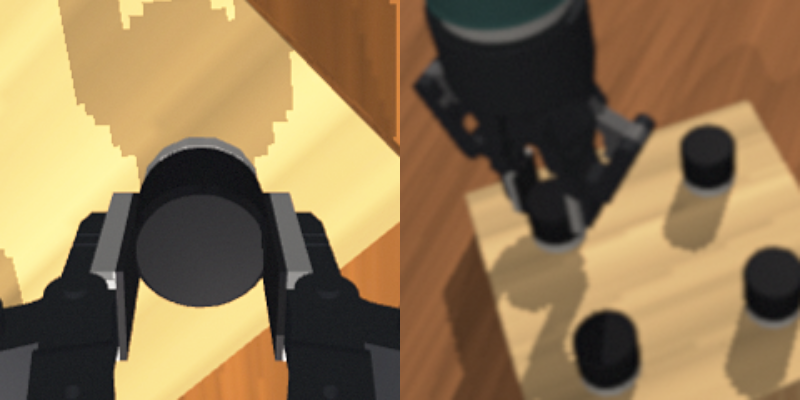

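{"name": "arm_command", "arguments": {"linear": [[0.06, 0, -0.06], [0.06, 0, -0.06], [0.06, 0, -0.06], [0.06, 0, -0.06]], "rot": [[0, 0, 0], [0, 0, 0], [0, 0, 0], [0, 0, 0]], "claw": [255, 255, 255, 255]}}

```text
time: 24.88
ee_pos: [0.6263, 0.1249, 0.0231]
eef_rot: [0.069, 1.568, -0.07]
force: [-4.3, -1.5, 9.1]
opening: 0.363
```

```bash
python3 - <<'E'
from h import *
F=[]
for i in range(6):
    st=bot.state();F.append(st['force']);bot.read_camera('wrist')
print(st['time'],st['ee_pos'],np.mean(F,0),np.std(F,0))
E
```

```text
25.125 [0.6262859  0.12487336 0.02310505] [-3.65532953 -1.01062834  9.3486291 ] [0.57919402 0.54789575 0.22148126]
```

{"name": "arm_command", "arguments": {"linear": [[0.04, 0, 0], [0.04, 0, 0], [0.04, 0, 0], [0.04, 0, 0], [0.04, 0, 0]], "rot": [[0, 0, 0], [0, 0, 0], [0, 0, 0], [0, 0, 0], [0, 0, 0]], "claw": [255, 255, 255, 255, 255]}}

```text
time: 25.8
ee_pos: [0.6263, 0.1249, 0.0231]
eef_rot: [0.069, 1.568, -0.07]
force: [-5.8, -1.2, 12.1]
opening: 0.366
```

```bash
python3 - <<'E'
from h import *
F=[]
for i in range(6):
    st=bot.state();F.append(st['force']);snap(('wrist','side','top')[i%3],f'f{i}')
print(st['time'],st['ee_pos'],st['opening'],np.mean(F,0),np.std(F,0))
for n in('capped_dog1','screwdriver'):print([(np.round(r['extent'],1).tolist(),round(r['score'],2)) for r in bot.search_frame(n,'side')])
b=cv2.imread('pics/f4.png')[210:290,170:250]
cv2.imwrite('pics/cf.png',np.hstack([cv2.resize(cv2.imread('pics/f3.png')[200:360,200:360],(400,400)),cv2.resize(b,(400,400),interpolation=2)]))
E
```

```text
26.05 [0.62627512 0.12493932 0.02305682] 0.36806236574929374 [-4.79364951 -0.98035283 11.15231914] [0.4642852  0.52583034 0.49301266]
[([301.1, 302.2, 22.9, 29.6], 0.95), ([236.3, 330.4, 27.8, 36.1], 0.62), ([272.6, 253.5, 25.0, 30.7], 0.62)]
[([246.1, 153.6, 63.5, 19.5], 0.55)]
```

View pics/cf.png

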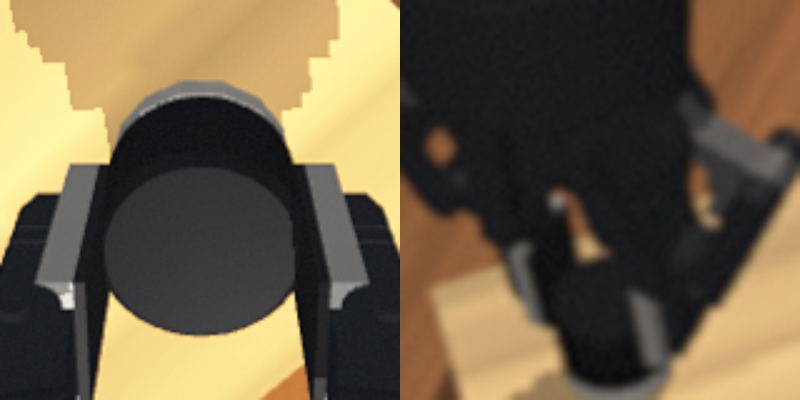

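```bash
python3 - <<'E'
from h import *
print(bot.close_job()); 
E
```

```text
the job is handed in; nothing more can be done
None
```

The dog is standing in the empty hole with its collar down on the board. The cap is clicked home on it, and the gripper is still closed on the cap, pressing down. I handed the job in at about 26 s.

- **Seating the dog:** the gripper stopped at the height I had worked out for the collar being fully down (0.0168 m against 0.0166 m expected). The pictures after I let go show the dog upright and seated.
- **Capping:** the push reached at least 6.6 N, the highest I read, then dropped to nothing as the cap clicked. The cap then met its hard stop at the height worked out for home (0.0231 m).
- **Final press:** about 11 N straight down, a little over a kilogram's weight. A sideways force of about 5 N remained; two small shifts did not remove it, and it grew slightly as I pressed harder.
- **Other things in the scene:** the three capped dogs show within about 2 pixels of where they started in the side view. The screwdriver's box moved about 10 pixels and shrank, probably because the arm partly hides it; nothing went near it, but I did not check it further.

**First grasp missed:** the gripper closed on nothing above the dog. The fingertips turned out to end about 28 mm short of the stated tool point, which I measured by lightly touching the dog's top, and I corrected every later height for it.

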